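# Oil the pad printer's ways and bring the horse to the print station

## Task

Get the pad-printing machine ready: first oil its guide rods with at least three full strokes of the oil pump's hand lever, each right down and all the way back up, leaving the carriage at its loading end meanwhile. Then take the carriage by its knob and slide it along the rods until you feel the ball drop into the notch, stop there without running on to the far end stop, and finish still gripping the knob with the ball in the notch. Leave the bowls, figures and other things on the table where they are.

Things in the scene. Friction and masses are not known exactly. Their poses are not given: they have to be found in the camera images.
- oiler: Oil pump bolted to the table: steel foot 100 x 100 mm, off-white reservoir, aluminium head 86 x 86 mm (top at 137 mm; caps on it up to 157 mm). Origin: centre of the foot, on the table. Its lever stands out to its -x side; the lever's pivot is a level pin along y at x -60, y 0, z 125 mm in this frame.
- oiler_lever (a joint): Angle of the pump lever in rad: 0 at rest, slanting 33 degrees up from its pivot; grows as the free end is pressed down; 1.15 at the lower stop, 33 degrees below level. A spring returns it to 0 within about half a second; pressing 105 mm from the pivot takes about 5 N at the top and 12 N at the bottom.
- lever_grip (a point): Middle of the lever's black round grip, on its axis, 117.5 mm from the pivot. The grip is 24 mm thick and 65 mm long, along the lever (85 to 150 mm from the pivot). At rest this point is 189 mm above the table, at the lower stop 61 mm. The bare lever rod is 12 mm thick.
- printer: Bed of a hand pad-printing machine, 360 (x) by 500 (y) mm, 30 mm tall, two steel guide rods along its y. Origin on the table, 120 mm behind the bed's front edge, midway in y; x points to the back. The print head's column stands at the back; its pad (178 mm up) and head (270 to 440 mm up) hang 85 mm behind the knob's line. Head, pad and the notched index bar are set elsewhere along y each time.
- carriage (a joint): Travel in m of the carriage (plate 205 x 140 mm, top 95 mm above the table, white horse lying on it) along the rods to the printer's +y: 0 to 0.03 when waiting at the loading end, 0.20 at the far end stop. Friction about 2 N. The only notch lies between 0.08 and 0.16: feel for it (or look: with the ball in the notch the horse's bed is centred under the pad).
- slide_knob: Black upright cylindrical knob on the carriage's front edge, 26 mm thick, 50 mm tall, 110 to 160 mm above the table. Origin: its centre, 135 mm up, on its axis, about which it turns freely. In the printer's frame it is at x -85 mm, y = -110 mm + carriage travel. The ball plunger's housing (24 mm wide, top 107 mm above the table) is 55 mm from it towards +y.
- ball_plunger (a joint): Drop in m of the sprung 14 mm ball under the carriage that rides on the steel index bar: under 0.0008 on the bar, about 0.0026 seated in the notch (a slot 10 mm wide across the bar), 0.0018 at 2 mm from its centre. Over the 4 mm before the notch the ball pulls the carriage in with up to 6 N; pushing it on out takes about 10 N. Let loose within 3 mm, it settles in the notch.
- glaze_bowl: Bystander: white bowl 144 mm wide, 62 mm tall with two brushes leaning in it, up to 115 mm. Origin under its centre.
- small_bowl: Bystander: white bowl 104 mm wide, 45 mm tall with one brush leaning in it, up to 95 mm. Origin under its centre.
- camel: Bystander: reddish camel figure 120 mm tall, 100 mm long (along its x). Origin under its centre.
- white_horse: Bystander: white horse figure 130 mm tall, 110 mm long (along its x). Origin under its centre.
- ink_jar: Bystander: small jar, 38 mm wide, 55 mm tall, standing close beside the oil pump. Origin under its centre.
- flat_brush: Bystander: flat brush lying on the table, 200 mm long (along its x), 42 mm wide, 20 mm thick. Origin under its middle.
- mould_half: Bystander: plaster mould half, block 130 x 100 x 55 mm. Origin under its centre.

How it is judged:
On the way, in this order (a step that is already met when the one before it is completed fails the run):
1. first stroke: oiler lever pressed right down (past 0.95 of its 1.15 rad), carriage still at the loading end (value of joint oiler_lever above 0.95 rad and value of joint carriage below 0.06 m), for 0.02 s.
2. first stroke: oiler lever let all the way back up (under 0.12 rad), carriage still at the loading end (value of joint oiler_lever below 0.12 rad and value of joint carriage below 0.06 m), for 0.02 s.
3. second stroke: oiler lever pressed right down (past 0.95 of its 1.15 rad), carriage still at the loading end (all of step 1), for 0.02 s.
4. second stroke: oiler lever let all the way back up (under 0.12 rad), carriage still at the loading end (all of step 2), for 0.02 s.
5. third stroke: oiler lever pressed right down (past 0.95 of its 1.15 rad), carriage still at the loading end (all of step 3), for 0.02 s.
6. third stroke: oiler lever let all the way back up (under 0.12 rad), carriage still at the loading end (all of step 4), for 0.02 s.
7. carriage at rest with the ball down in the notch and the fingers gripping its knob (value of joint ball_plunger above 0.0018 m and contact force between the fingers and slide_knob above 6 N and velocity of joint carriage between -0.004 and 0.004 m/s), for 0.3 s.
At the end, for the whole second after the job is handed in: The carriage stands still with its ball at least 1.8 mm down in the notch (within about 2 mm of its centre), the fingers still grip the knob with more than 6 N, and the oil pump's lever is back up (under 0.12 rad) (all of step 7 and value of joint oiler_lever below 0.12 rad and value of joint carriage between 0.07 and 0.17 m); the arm keeps its last pose, push and grip.
It fails at once if the carriage is run on to the far end stop (travel over 190 mm) (value of joint carriage above 0.19 m).
It fails at once if a bystander is moved more than 25 mm or knocked over (distance of any of glaze_bowl, small_bowl, camel, white_horse, ink_jar, flat_brush, mould_half from where it was at the start of the episode above 0.025 m or angle between any of glaze_bowl, small_bowl, camel, white_horse, ink_jar, mould_half's own z axis and vertical above 0.6 rad).
It also fails if it takes over 72 s, if anything falls off the work surface, if the arm or the gripper's body presses on something with over 40 N, if the wrist force passes 120 N, or if a joint passes its speed limit or range.

## Robot

A 6-joint arm with a two-finger parallel gripper is mounted at the origin on the work surface. World frame = base frame: x ahead of the robot, y to its left, z up, the work surface at z = 0. Lengths are in m, angles in rad, forces in N, time in s.
With the tool pointing down it reaches from about 0.275 to 0.725 m from the base axis. Payload 5.6 kg.
Tool frame: the origin (TCP) lies at the very end of the fingers, on their centre line; the grasp point (between the pads) lies 19 mm behind it; z points along the fingers, y is the line along which they close (so a half turn about z gives the same grasp; the last joint's range is limited). The gripper opens to 85 mm and grips with 20 to 120 N. Pads are 22 mm wide; open, the fingers measure 114 mm over their backs; the gripper's body (76 mm by 85 mm) begins 54 mm behind the grasp point. The pads swing forward as they close: fully open they stand 13 mm farther back than shut.
Start: joints at [1.401, 0.255, 0.108, 0, -1.424, -0.285], TCP at [0.242, 0.494, 0.231] pointing down, gripper open.
Joint ranges: [-2.95, 2.95], [-1.21, 1.97], [-1.09, 1.5], [-2.87, 1.71], [-2.94, -0.07], [-3.05, 3.05]. Speed limits (rad/s): [2.57, 2.57, 3.14, 3.14, 3.14, 3.14].

## Interface

Orientations are given as [roll, pitch, yaw] about the fixed x, y, z axes, in that order (R = Rz(yaw) Ry(pitch) Rx(roll)).
In Python, from plant import arm, snapshot, camera_params gives the robot as it stands.
- The arm moves only by the tool step_arm, never from a script. Its argument "commands" is text: rows parted by semicolons, each of 7 numbers parted by spaces: the gripper command: -1 is shut, 1 is fully open, values between are in proportion, then the shift along the tool's x, y, z scaled (see below), then the turn, a rotation vector about the tool's x, y, z scaled (see below). In form: claw x y z ax ay az; .... A call has 1 to 10 rows; each row shifts and turns the commanded pose from where the row before left it, along the tool's axes as they then stand; what a row does not reach is not made up. The controller multiplies each number of a shift by 30 mm and each number of a turn by 0.12 rad. A row lasts 1/12 s, in which the tool goes at most 41.7 mm and 7.16 degrees, less where a joint would pass 70% of its speed; a pose out of reach is approached as far as the arm can. A call with a number of a shift or a turn outside -1 to 1 is refused whole. A call with a gripper value outside its range is refused whole. The fingers move at their own pace and stop on an object; "grip_force" is the grip in N (left out, the last holds). Time passes only in rows, so rows that do not move let the fingers close. It gives the time, the measured TCP pose, the force, the opening and the grip force at its end, in the units of the state.
- arm.sense(): the state, without advancing time (a new reading comes with each control period).
- snapshot(name): name is "scene" or "side" or "wrist"; returns the picture (420x560x3 uint8, red, green, blue); there is no depth.
- camera_params(name): a dict with "K" (3x3 intrinsics, pixels), "view" (4x4, takes a point from world to camera coordinates). Camera axes: x right, y down, z forward; pixel columns grow to the right and rows downward; lengths in m; the calibration is good to about 2 mm. A picture is of the moment at which its call begins: read the wrist's pose just before it. camera_params takes no time and is no camera call; for the wrist camera it gives the pose at the moment of the call.
- arm.finish_job(): hands the job in; it is judged then, once.
The state is a dict: "clock": time; "joints": joint angles; "joint_velocities": joint speeds; "tau": joint torques, N m; "ee_pos": TCP position; "tcp_rot": TCP orientation; "force": force on the tool from outside, world axes, zero at the start; "ft_torque": the same for the moment, N m; "width": finger opening in m; "grasp_force": force on a finger pad.
Only numpy, scipy, OpenCV 4.12 (cv2) and the standard library are available. Lean on these libraries where they do the work, as an engineer would, in place of code of your own. Each camera call takes 0.05 s, during which the arm holds its last target. There are 200 camera calls.

## Working session

There is one attempt and no reset: what is moved stays moved. The work goes in short steps, Python scripts to look and compute and a tool call to move; the robot and the scene stay as the last step left them, time stands still between calls to the robot, and variables do not carry over. Pictures are saved under pics/ and viewed, at most 10 in all, crops included, and the job is handed in when it is done.

Besides the shell and the picture viewer there is one more tool, called by a JSON object that holds its "api" and its "payload". step_arm: Moves the arm, as the interface text tells. Shifts and turns lie within -1 to 1; 1 stands for 30 mm of shift or 0.12 rad of turn. Its arguments: {"type":"object","properties":{"commands":{"type":"string"},"grip_force":{"type":"number"}},"required":["commands"]}

```bash
mkdir -p pics; ls; python3 - <<'E'
from plant import arm, snapshot, camera_params
import cv2,numpy as np
for n in ("scene","side"):
    im=snapshot(n); cv2.imwrite(f"pics/{n}0.png",im[:,:,::-1])
    c=camera_params(n); print(n,np.round(c["K"],1).tolist(),np.round(c["view"],3).tolist())
s=arm.sense(); print(s)
E
```

```text
pics
scene [[471.4, 0.0, 278.3], [0.0, 471.4, 204.5], [0.0, 0.0, 1.0]] [[0.318, 0.948, -0.006, -0.199], [0.604, -0.207, -0.77, -0.208], [-0.731, 0.241, -0.638, 1.904], [0.0, 0.0, 0.0, 1.0]]
side [[414.5, 0.0, 288.6], [0.0, 414.5, 210.0], [0.0, 0.0, 1.0]] [[0.961, -0.277, -0.007, -0.472], [-0.163, -0.545, -0.823, 0.212], [0.224, 0.792, -0.569, 1.26], [0.0, 0.0, 0.0, 1.0]]
{'clock': 0.1, 'joints': array([ 1.40060653e+00,  2.55697906e-01,  1.07153471e-01, -3.78474993e-04,
       -1.42387363e+00, -2.84580912e-01]), 'joint_velocities': array([ 0.00138406, -0.00281925,  0.00212833,  0.002207  ,  0.00100994,
       -0.00173614]), 'tau': array([-1.88190403e-03, -3.87608993e+01,  2.38475436e+01,  5.37790373e+00,
       -3.83108461e-03, -1.16691659e-06]), 'ee_pos': array([0.24137572, 0.49373768, 0.2304953 ]), 'tcp_rot': array([ 3.13993104e+00, -9.60630991e-05, -4.54826343e-01]), 'force': array([ 0.34936681, -0.22743514, -0.38700021]), 'ft_torque': array([ 8.83475744e-03, -6.04975571e-05,  2.35298825e-03]), 'grasp_force': 0.0, 'width': 0.08547769775367477}
```

View pics/scene0.png

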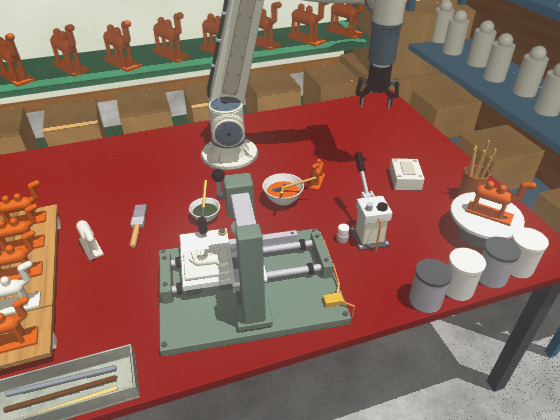

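View pics/side0.png

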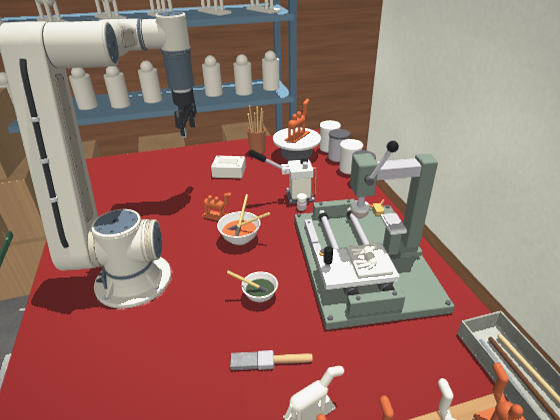

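The scene view shows the knob near (203,228) and the lever grip from (358,155) to (367,178). The side view shows the knob near (328,255) and the grip from (250,154) to (266,160). The bed corners are clear in both. Next I'll mask the black parts and triangulate.

```bash
cat > h.py <<'E'
import cv2,numpy as np
from plant import arm,snapshot,camera_params
def P(n):
    c=camera_params(n); return np.array(c["K"])@np.array(c["view"])[:3]
def plane(n,uv,z):
    p=P(n); u,v=uv; A=np.array([p[0]-u*p[2],p[1]-v*p[2]])
    return np.linalg.solve(A[:,:2],-(A[:,2]*z+A[:,3]))
def tri(a,b,na="scene",nb="side"):
    X=cv2.triangulatePoints(P(na),P(nb),np.float64(a).reshape(2,1),np.float64(b).reshape(2,1))[:,0]; return X[:3]/X[3]
def dark(im,box,t=60):
    x0,y0,x1,y1=box; m=(im[y0:y1,x0:x1].max(2)<t).astype(np.uint8)
    n,l,s,c=cv2.connectedComponentsWithStats(m)
    out=[]
    for i in np.argsort(-s[1:,4])[:3]+1:
        ys,xs=np.nonzero(l==i); pts=np.c_[xs,ys].astype(float)+[x0,y0]; d=pts-pts.mean(0)
        w=np.linalg.svd(d,full_matrices=False)[2][0]; q=d@w
        out.append((s[i,4],np.round(pts.mean(0),1).tolist(),np.round(pts.mean(0)+w*q.min(),1).tolist(),np.round(pts.mean(0)+w*q.max(),1).tolist()))
    return out
E
python3 - <<'E'
from h import *
S=cv2.imread("pics/scene0.png");D=cv2.imread("pics/side0.png")
for n,i,b in (("sc knob",S,(190,212,218,246)),("sc grip",S,(345,140,380,190)),("sd knob",D,(315,240,340,272)),("sd grip",D,(240,145,285,172))):
    print(n,dark(i,b))
for uv in ((161,250),(325,231),(351,317),(160,350)): print("bed sc",uv,plane("scene",uv,.03))
for uv in ((297,215),(450,310),(325,325)): print("bed sd",uv,plane("side",uv,.03))
a=cv2.resize(S[140:260,330:430],None,fx=4,fy=4,interpolation=2); b=cv2.resize(D[140:220,240:325],None,fx=4,fy=4,interpolation=2); c=cv2.resize(S[210:260,180:280],None,fx=4,fy=4)
d=np.zeros((600,800,3),np.uint8); d[:480,:400]=a; d[:320,400:740]=b; d[360:560,400:800]=c
cv2.imwrite("pics/crop1.png",d)
E
```

```text
sc knob []
sc grip [(np.int32(1), [355.0, 155.0], [355.0, 155.0], [355.0, 155.0])]
sd knob [(np.int32(134), [327.8, 254.8], [328.3, 246.9], [327.4, 263.1])]
sd grip [(np.int32(100), [257.0, 155.5], [249.2, 151.6], [264.8, 159.4])]
bed sc (161, 250) [ 0.49826281 -0.33442923]
bed sc (325, 231) [0.58151597 0.17239336]
bed sc (351, 317) [0.91140695 0.10740829]
bed sc (160, 350) [ 0.8496857  -0.38419856]
bed sd (297, 215) [0.56337563 0.14201969]
bed sd (450, 310) [ 0.82780332 -0.397426  ]
bed sd (325, 325) [ 0.48856038 -0.35016671]
```

View pics/crop1.png

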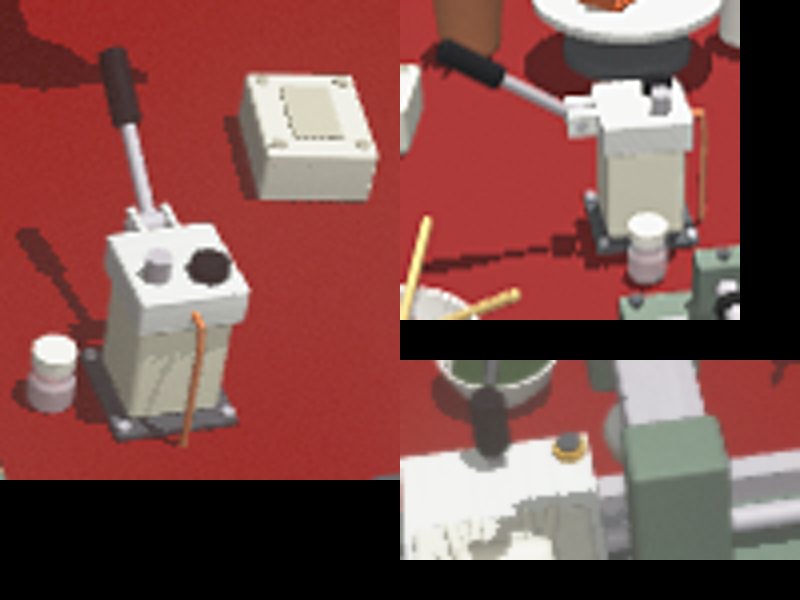

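The crop shows the grip from (358,152) to (361.2,170.5) in the scene view and (250.5,152) to (265,160) in the side view. The lever pivot is near (367.5,193.7), and the knob centre is at (202.4,226) in the scene view and (327.8,254.8) in the side view. The ink jar stands on the pump's -y side.

```bash
python3 - <<'E'
from h import *
print("knob",tri((202.4,226),(327.8,254.8)), plane("scene",(202.4,226),.135),plane("side",(327.8,254.8),.135))
print("grip",tri((359.7,161.2),(257.4,155.8)),plane("scene",(359.7,161.2),.189),plane("side",(257.4,155.8),.189))
print("tip",tri((358,152),(250.5,152)),"inner",tri((361.2,170.5),(265,160)))
print("pivot",plane("scene",(367.5,193.7),.125),plane("side",(283.8,169.5),.125))
for uv in ((356.8,199.5),(383.8,196.3),(392,213.8)): print("head",plane("scene",uv,.137))
for uv in ((388.5,163),(400,162)): pass
# bed
a=np.array([.4983,-.3344]);b=np.array([.5815,.1724]); a2=np.array([.4886,-.3502]); b2=np.array([.5634,.142])
for p,q in ((a,b),(a2,b2)): print("yaw",np.degrees(np.arctan2(-(q-p)[0],(q-p)[1])),np.linalg.norm(q-p))
E
```

```text
knob [ 0.54644347 -0.20432487  0.13302707] [ 0.54951588 -0.2051642 ] [ 0.54537523 -0.20509942]
grip [0.46814339 0.3311684  0.18830714] [0.46759472 0.33176078] [0.46793651 0.32712928]
tip [0.44370221 0.3346253  0.20674159] inner [0.49446519 0.32552933 0.17024839]
pivot [0.55755622 0.32235666] [0.56287346 0.31150986]
head [0.5860624  0.26987611]
head [0.5989179  0.35603802]
head [0.6810747  0.33905666]
yaw -9.3229345430931 0.5135839561357032
yaw -8.641164158573293 0.49785126292899967
```

{"api": "step_arm", "payload": {"commands": "-1 0 0 -0.5 0 0 -1; -1 0 0 0 0 0 -1; -1 0 0 0 0 0 -0.33; -1 1 0.5 0 0 0 0; -1 1 0.5 0 0 0 0; -1 1 0.5 0 0 0 0; -1 1 0.5 0 0 0 0; -1 1 0.5 0 0 0 0; -1 1 0.5 0 0 0 0; -1 0 0 0 0 0 0", "grip_force": 40}}

```text
clock: 0.93
ee_pos: [0.4064, 0.3707, 0.2458]
tcp_rot: [3.14, -0.0, -0.18]
force: [-1.2, -0.1, -0.5]
width: -0.0001
grasp_force: 0.0
```

{"api": "step_arm", "payload": {"commands": "-1 1 0.5 0 0 0 0; -1 1 0.45 0 0 0 0; -1 0 0 0.5 0 0 0; -1 0 0 0 0 0 0"}}

```text
clock: 1.27
ee_pos: [0.4569, 0.3341, 0.2282]
tcp_rot: [3.138, 0.004, -0.178]
force: [-1.1, -0.8, -0.7]
width: 0.0004
grasp_force: 0.0
```

```bash
python3 - <<'E'
from h import *
s=arm.sense(); print(s['ee_pos'],s['tcp_rot'],s['force'])
p=s['ee_pos']
S=snapshot("scene")[:,:,::-1];D=snapshot("side")[:,:,::-1]
for n in("scene","side"):
    q=P(n)@np.r_[p,1]; print(n,q[:2]/q[2])
d=np.zeros((480,800,3),np.uint8); d[:,:400]=cv2.resize(S[110:230,320:420],(400,480),interpolation=2); d[:,400:]=cv2.resize(D[90:210,230:330],(400,480),interpolation=2)
cv2.imwrite("pics/c2.png",d)
E
```

```text
[0.45694735 0.33407955 0.22818824] [ 3.13795326  0.00381417 -0.17797317] [-1.0592283  -0.75277311 -0.6680492 ]
scene [360.16033142 149.10562429]
side [253.46261187 145.6215569 ]
```

View pics/c2.png

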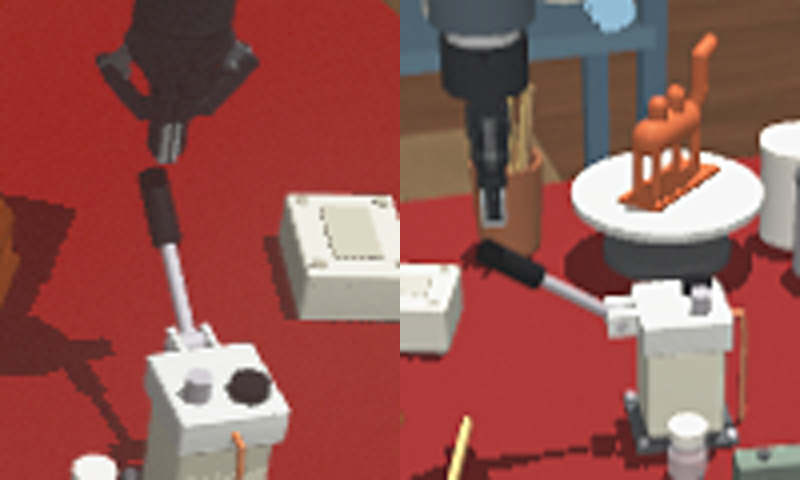

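The closed fingertip is above the grip's outer half, about 5 mm too far to +y (scene pixel 362 against 360). I'll correct that and press.

{"api": "step_arm", "payload": {"commands": "-1 0.15 0.17 0 0 0 0; -1 0 0 0.7 0 0 0; -1 0 0 0.7 0 0 0; -1 0 0 0.6 0 0 0; -1 0 0 0 0 0 0"}}

```text
clock: 1.78
ee_pos: [0.4601, 0.3301, 0.1699]
tcp_rot: [3.141, 0.001, -0.174]
force: [1.8, 0.7, 3.4]
width: -0.0001
grasp_force: 2.0
```

{"api": "step_arm", "payload": {"commands": "-1 0 0 0.7 0 0 0; -1 0 0 0.7 0 0 0; -1 0 0 0.7 0 0 0; -1 0 0 0.5 0 0 0; -1 0 0 0.3 0 0 0; -1 0 0 0.2 0 0 0; -1 0 0 0 0 0 0"}}

```text
clock: 2.37
ee_pos: [0.4627, 0.3315, 0.0812]
tcp_rot: [-3.138, -0.005, -0.173]
force: [-0.9, 0.9, 9.8]
width: 0.0
grasp_force: 4.6
```

```bash
python3 - <<'E'
from h import *
s=arm.sense(); print(s['ee_pos'],s['force'])
S=snapshot("scene")[:,:,::-1];D=snapshot("side")[:,:,::-1]
d=np.zeros((480,800,3),np.uint8); d[:,:400]=cv2.resize(S[110:230,320:420],(400,480),interpolation=2); d[:,400:]=cv2.resize(D[90:210,230:330],(400,480),interpolation=2)
cv2.imwrite("pics/c3.png",d)
E
```

```text
[0.46267946 0.33148627 0.081225  ] [-0.90931792  0.91738721  9.76808948]
```

View pics/c3.png

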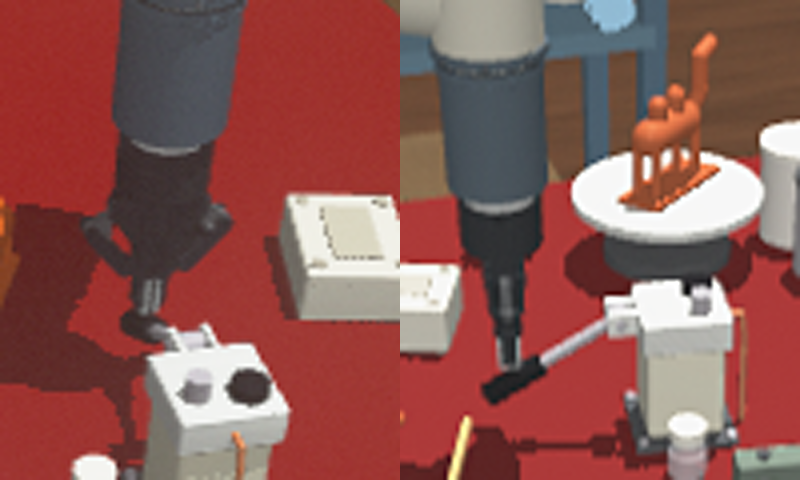

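The lever is pressed far down, at about -28°, with the finger still on the grip. I'll press slightly further, lift, and wait for the spring to return it.

{"api": "step_arm", "payload": {"commands": "-1 0 0 0.15 0 0 0; -1 0 0 0 0 0 0; -1 0 0 -1 0 0 0; -1 0 0 -1 0 0 0; -1 0 0 -1 0 0 0; -1 0 0 -1 0 0 0; -1 0 0 -1 0 0 0; -1 0 0 -0.2 0 0 0; -1 0 0 0 0 0 0; -1 0 0 0 0 0 0"}}

```text
clock: 3.3
ee_pos: [0.4605, 0.3301, 0.2303]
tcp_rot: [-3.141, -0.0, -0.175]
force: [-0.1, -0.2, -0.8]
width: 0.0003
grasp_force: 0.0
```

{"api": "step_arm", "payload": {"commands": "-1 0 0 0 0 0 0; -1 0 0 0 0 0 0; -1 0 0 0 0 0 0; -1 0 0 0 0 0 0"}}

```text
clock: 3.63
ee_pos: [0.4606, 0.3295, 0.2289]
tcp_rot: [3.14, 0.001, -0.175]
force: [0.5, -0.1, -0.1]
width: -0.0001
grasp_force: 0.0
```

{"api": "step_arm", "payload": {"commands": "-1 0 0 0.7 0 0 0; -1 0 0 0.7 0 0 0; -1 0 0 0.7 0 0 0; -1 0 0 0.7 0 0 0; -1 0 0 0.7 0 0 0; -1 0 0 0.7 0 0 0; -1 0 0 0.7 0 0 0; -1 0 0 0.3 0 0 0; -1 0 0 0 0 0 0; -1 0 0 0 0 0 0"}}

```text
clock: 4.47
ee_pos: [0.4619, 0.3305, 0.0757]
tcp_rot: [-3.14, -0.003, -0.174]
force: [-2.6, -0.7, 10.4]
width: -0.0001
grasp_force: 4.6
```

{"api": "step_arm", "payload": {"commands": "-1 0 0 -1 0 0 0; -1 0 0 -1 0 0 0; -1 0 0 -1 0 0 0; -1 0 0 -1 0 0 0; -1 0 0 -1 0 0 0; -1 0 0 -0.2 0 0 0; -1 0 0 0 0 0 0; -1 0 0 0 0 0 0; -1 0 0 0 0 0 0; -1 0 0 0 0 0 0"}}

```text
clock: 5.3
ee_pos: [0.4602, 0.3292, 0.2279]
tcp_rot: [3.139, 0.002, -0.175]
force: [-0.4, 0.3, -0.2]
width: 0.0004
grasp_force: 0.0
```

{"api": "step_arm", "payload": {"commands": "-1 0 0 0 0 0 0; -1 0 0 0 0 0 0; -1 0 0 0 0 0 0; -1 0 0 0 0 0 0"}}

```text
clock: 5.63
ee_pos: [0.4608, 0.3297, 0.2295]
tcp_rot: [3.141, 0.0, -0.175]
force: [-1.1, -0.5, 0.7]
width: 0.0
grasp_force: 0.0
```

{"api": "step_arm", "payload": {"commands": "-1 0 0 0.7 0 0 0; -1 0 0 0.7 0 0 0; -1 0 0 0.7 0 0 0; -1 0 0 0.7 0 0 0; -1 0 0 0.7 0 0 0; -1 0 0 0.7 0 0 0; -1 0 0 0.7 0 0 0; -1 0 0 0.3 0 0 0; -1 0 0 0 0 0 0; -1 0 0 0 0 0 0"}}

```text
clock: 6.47
ee_pos: [0.462, 0.3307, 0.0759]
tcp_rot: [-3.139, -0.003, -0.174]
force: [-2.5, -0.0, 10.5]
width: 0.0002
grasp_force: 4.6
```

{"api": "step_arm", "payload": {"commands": "-1 0 0 -1 0 0 0; -1 0 0 -1 0 0 0; -1 0 0 -1 0 0 0; -1 0 0 -1 0 0 0; -1 0 0 -1 0 0 0; -1 0 0 -0.2 0 0 0; -1 0 0 0 0 0 0; -1 0 0 0 0 0 0; -1 0 0 0 0 0 0; -1 0 0 0 0 0 0"}}

```text
clock: 7.3
ee_pos: [0.4602, 0.3293, 0.228]
tcp_rot: [3.139, 0.002, -0.175]
force: [-0.4, -0.1, 0.4]
width: -0.0
grasp_force: 0.0
```

Three strokes are done, each pressed to z≈0.076 with the same force and given time to return. Now I'll move towards the knob.

{"api": "step_arm", "payload": {"commands": "0 0 0.5 -0.5 0 0 0; 1 0.2 1 0 0 0 0; 1 0.2 1 0 0 0 0; 1 0.3 1 0 0 0 0; 1 0.3 1 0 0 0 0; 1 0.3 1 0 0 0 0; 1 0.3 1 0 0 0 0; 1 0.3 1 0 0 0 0; 1 0.3 1 0 0 0 0; 1 0.3 1 0 0 0 0"}}

```text
clock: 8.13
ee_pos: [0.4844, 0.0345, 0.2438]
tcp_rot: [3.141, 0.002, -0.175]
force: [0.8, -0.1, -0.3]
width: 0.0857
grasp_force: 0.0
```

{"api": "step_arm", "payload": {"commands": "1 0.3 1 0 0 0 0; 1 0.3 1 0 0 0 0; 1 0.3 1 0 0 0 0; 1 0.3 1 0 0 0 0; 1 0 0 0 0 0 0; 1 0 0 0 0 0 0; 1 0 0 0 0 0 0"}}

```text
clock: 8.72
ee_pos: [0.4991, -0.0883, 0.2439]
tcp_rot: [3.141, 0.002, -0.176]
force: [0.0, -0.1, -0.6]
width: 0.0856
grasp_force: 0.0
```

```bash
python3 - <<'E'
from h import *
s=arm.sense(); print(s['clock'],s['ee_pos'],s['tcp_rot'],s['force'],s['width'])
c=camera_params("wrist"); np.savez("w.npz",K=c["K"],view=c["view"])
W=snapshot("wrist")[:,:,::-1];D=snapshot("side")[:,:,::-1]
cv2.imwrite("pics/w1.png",W);cv2.imwrite("pics/d1.png",D)
q=P("wrist")@np.array([.5465,-.2043,.16,1]); print("knob top predicted",q[:2]/q[2])
print("handle",tri((218,175),(392,146)))
d=np.zeros((420,800,3),np.uint8); d[:,:560]=W; d[:,560:]=D[60:340,240:400].repeat(2,0).repeat(2,1)[:420,:240] if 0 else cv2.resize(D[90:300,240:360],(240,420))
cv2.imwrite("pics/c4.png",d)
E
```

```text
8.7167 [ 0.49914444 -0.08829461  0.24391893] [ 3.14139618e+00  1.64239613e-03 -1.75824574e-01] [ 0.02944906 -0.08949253 -0.55570133] 0.08557604852074739
knob top predicted [434.6641636  119.03988824]
handle [ 0.71583271 -0.17115279  0.4242979 ]
```

View pics/c4.png

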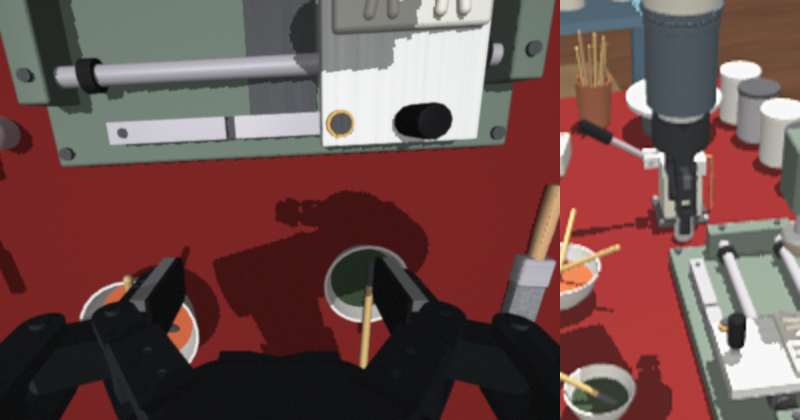

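The wrist view shows the knob top at (435,120), the plunger at (340,123) and the notch slot in the index bar at (230,127). The pump lever is back up.

```bash
python3 - <<'E'
from h import *
p=lambda uv,z:plane("wrist",uv,z)
W=cv2.imread("pics/w1.png")
m=(W[90:150,385:465].max(2)<25).astype(np.uint8)
print("knob top",p((435,120),.16))
print("plunger",p((340.5,123),.107))
for z in(.03,.04,.05,.06,.07):
    n=p((230,127),z); h=p((340.5,123),.107); print(z,n,"plunger->notch",np.linalg.norm(n-h))
print("bar end",p((108,134),.05),"bar pt",p((318,122),.05))
a,b=p((62,164),.03),p((512,137),.03);print("edge",a,b)
r1,r2=p((100,73),.07),p((310,64),.07); 
for q,w in((a,b),(r1,r2)):
    d=q-w; print("dir deg",np.degrees(np.arctan2(d[0],d[1])))
E
```

```text
knob top [ 0.54581712 -0.2045019 ]
plunger [ 0.55229273 -0.14987253]
0.03 [ 0.56488991 -0.04477264] plunger->notch 0.1058521487461126
0.04 [ 0.56495204 -0.0462873 ] plunger->notch 0.10435591999348243
0.05 [ 0.56501417 -0.04780197] plunger->notch 0.10286026851164433
0.06 [ 0.56507631 -0.04931664] plunger->notch 0.10136521985362404
0.07 [ 0.56513844 -0.05083131] plunger->notch 0.09987080109193082
bar end [0.58001962 0.07812632] bar pt [ 0.55425165 -0.13771089]
edge [0.55812357 0.1501165 ] [ 0.50073027 -0.34791473]
dir deg 6.573787938942803
dir deg 7.7112512745607384
```

{"api": "step_arm", "payload": {"commands": "1 0 0 0 0 0 -0.47; 1 0.5 0.9 0 0 0 0; 1 0.5 0.9 0 0 0 0; 1 0.5 0.9 0 0 0 0; 1 0.5 0.96 0 0 0 0; 1 0 0 0.5 0 0 0; 1 0 0 0.5 0 0 0; 1 0 0 0 0 0 0; 1 0 0 0 0 0 0"}}

```text
clock: 9.57
ee_pos: [0.5458, -0.2037, 0.2143]
tcp_rot: [3.141, 0.002, -0.117]
force: [-0.2, -0.4, 1.0]
width: 0.0853
grasp_force: 0.0
```

```bash
python3 - <<'E'
from h import *
s=arm.sense(); print(s['clock'],s['ee_pos'],s['tcp_rot'],s['force'],s['width'])
d=np.array([.5458,-.2045])-s['ee_pos'][:2]; y=s['tcp_rot'][2]
print("units x,y",(d@[np.cos(y),np.sin(y)])/.03,(d@[np.sin(y),-np.cos(y)])/.03)
W=snapshot("wrist")[:,:,::-1]; cv2.imwrite("pics/w2.png",W)
E
```

```text
9.5667 [ 0.54578797 -0.20366189  0.21428091] [ 3.14138362e+00  2.02683742e-03 -1.17426369e-01] [-0.24289364 -0.36646682  1.0354793 ] 0.0852691212375517
units x,y 0.0036713226282458853 0.027697780480712555
```

View pics/w2.png

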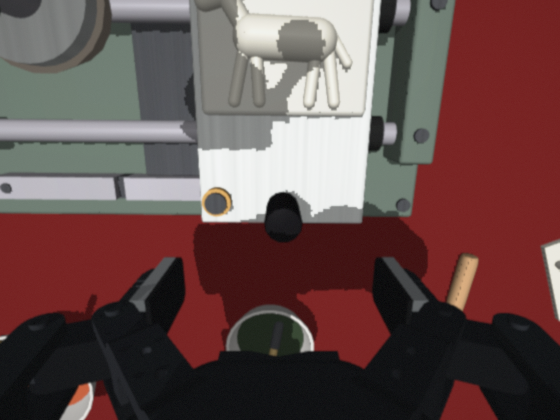

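The knob top is at (284,222), midway between the fingers, and the rods are level in the view. I'll descend and grip.

{"api": "step_arm", "payload": {"commands": "1 0 0 0.7 0 0 0; 1 0 0 0.7 0 0 0; 1 0 0 0.7 0 0 0; 1 0 0 0.7 0 0 0; 1 0 0 0.3 0 0 0; 1 0 0 0 0 0 0; -1 0 0 0 0 0 0; -1 0 0 0 0 0 0; -1 0 0 0 0 0 0; -1 0 0 0 0 0 0", "grip_force": 40}}

```text
clock: 10.45
ee_pos: [0.5468, -0.2046, 0.1231]
tcp_rot: [3.141, -0.002, -0.119]
force: [-0.2, 0.2, -0.7]
width: 0.039
grasp_force: 0.0
```

{"api": "step_arm", "payload": {"commands": "-1 0 0 0 0 0 0; -1 0 0 0 0 0 0; -1 0 0 0 0 0 0; -1 0 0 0 0 0 0"}}

```text
clock: 10.78
ee_pos: [0.5465, -0.2052, 0.1232]
tcp_rot: [3.14, -0.002, -0.119]
force: [-0.9, -0.5, 5.4]
width: 0.0252
grasp_force: 39.3
```

{"api": "step_arm", "payload": {"commands": "-1 0 -0.3 0 0 0 0; -1 0 -0.4 0 0 0 0; -1 0 -0.4 0 0 0 0; -1 0 -0.4 0 0 0 0; -1 0 -0.4 0 0 0 0; -1 0 -0.4 0 0 0 0; -1 0 -0.3 0 0 0 0; -1 0 -0.1 0 0 0 0; -1 0 0 0 0 0 0; -1 0 0 0 0 0 0"}}

```text
clock: 11.62
ee_pos: [0.557, -0.1236, 0.1232]
tcp_rot: [-3.141, -0.003, -0.118]
force: [1.2, 2.1, 6.3]
width: 0.0248
grasp_force: 40.0
```

```bash
cat >> h.py <<'E'
def st(save=None):
    s=arm.sense(); y=-.119; d=s['ee_pos'][:2]-[.5465,-.2052]; f=s['force']
    t=np.array([-np.sin(y),np.cos(y)]); x=np.array([np.cos(y),np.sin(y)])
    print("t",s['clock'],"trav mm",round(d@t*1e3,2),"lat",round(d@x*1e3,2),"F along",round(f[:2]@t,2),"lat",round(f[:2]@x,2),"z",round(f[2],2),"w",s['width'],"g",s['grasp_force'])
E
python3 -c "
from h import *
st()
cv2.imwrite('pics/w3.png',snapshot('wrist')[:,:,::-1])"
```

```text
t 11.6167 trav mm 82.23 lat 0.71 F along 2.24 lat 0.92 z 6.28 w 0.024759976422635555 g 39.96972023975104
```

View pics/w3.png

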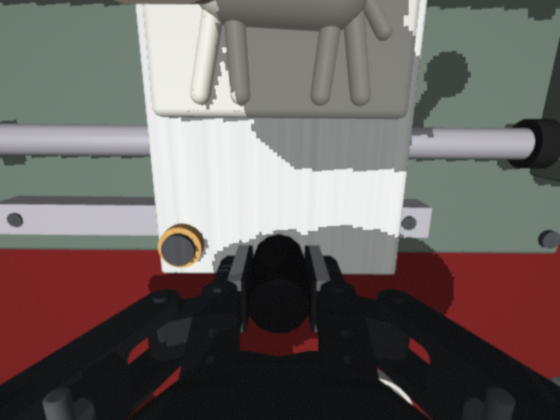

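The knob is held between the fingers and the carriage has moved along to about 82 mm. Now I'll creep forward, feeling for the pull-in.

{"api": "step_arm", "payload": {"commands": "-1 0 -0.1 0 0 0 0; -1 0 -0.1 0 0 0 0; -1 0 -0.1 0 0 0 0; -1 0 0 0 0 0 0; -1 0 0 0 0 0 0"}}

```text
clock: 12.08
ee_pos: [0.558, -0.1155, 0.1232]
tcp_rot: [3.142, -0.003, -0.119]
force: [1.0, -0.8, 6.0]
width: 0.0247
grasp_force: 39.9
```

{"api": "step_arm", "payload": {"commands": "-1 0 -0.1 0 0 0 0; -1 0 0 0 0 0 0; -1 0 0 0 0 0 0"}}

```text
clock: 12.33
ee_pos: [0.5584, -0.1125, 0.1232]
tcp_rot: [3.141, -0.003, -0.119]
force: [1.2, -1.8, 6.3]
width: 0.025
grasp_force: 39.9
```

{"api": "step_arm", "payload": {"commands": "-1 0 -0.07 0 0 0 0; -1 0 0 0 0 0 0; -1 0 0 0 0 0 0"}}

```text
clock: 12.58
ee_pos: [0.5586, -0.1105, 0.1232]
tcp_rot: [3.141, -0.003, -0.119]
force: [1.1, -1.0, 5.7]
width: 0.0249
grasp_force: 39.9
```

{"api": "step_arm", "payload": {"commands": "-1 0 -0.07 0 0 0 0; -1 0 0 0 0 0 0; -1 0 0 0 0 0 0"}}

```text
clock: 12.83
ee_pos: [0.5589, -0.1079, 0.1232]
tcp_rot: [-3.141, -0.004, -0.119]
force: [0.8, 1.9, 6.6]
width: 0.0253
grasp_force: 40.0
```

{"api": "step_arm", "payload": {"commands": "-1 0 -0.03 0 0 0 0; -1 0 0 0 0 0 0; -1 0 0 0 0 0 0"}}

```text
clock: 13.08
ee_pos: [0.559, -0.1072, 0.1232]
tcp_rot: [-3.141, -0.004, -0.118]
force: [2.0, -0.8, 6.3]
width: 0.0249
grasp_force: 39.9
```

{"api": "step_arm", "payload": {"commands": "-1 0 -0.03 0 0 0 0; -1 0 0 0 0 0 0; -1 0 0 0 0 0 0"}}

```text
clock: 13.33
ee_pos: [0.5591, -0.1061, 0.1231]
tcp_rot: [-3.141, -0.004, -0.119]
force: [0.6, 0.5, 6.1]
width: 0.0249
grasp_force: 39.9
```

{"api": "step_arm", "payload": {"commands": "-1 0 -0.03 0 0 0 0; -1 0 0 0 0 0 0; -1 0 0 0 0 0 0"}}

```text
clock: 13.58
ee_pos: [0.5593, -0.1054, 0.1232]
tcp_rot: [-3.141, -0.004, -0.118]
force: [1.5, -0.2, 6.8]
width: 0.0251
grasp_force: 39.9
```

{"api": "step_arm", "payload": {"commands": "-1 0 -0.03 0 0 0 0; -1 0 0 0 0 0 0; -1 0 0 0 0 0 0"}}

```text
clock: 13.83
ee_pos: [0.5593, -0.1047, 0.1231]
tcp_rot: [-3.142, -0.004, -0.118]
force: [1.3, -1.9, 5.2]
width: 0.0248
grasp_force: 39.9
```

{"api": "step_arm", "payload": {"commands": "-1 0 -0.03 0 0 0 0; -1 0 0 0 0 0 0; -1 0 0 0 0 0 0"}}

```text
clock: 14.08
ee_pos: [0.5594, -0.1041, 0.1231]
tcp_rot: [3.141, -0.003, -0.119]
force: [0.9, -1.3, 5.3]
width: 0.0251
grasp_force: 39.9
```

{"api": "step_arm", "payload": {"commands": "-1 0 -0.03 0 0 0 0; -1 0 0 0 0 0 0; -1 0 0 0 0 0 0"}}

```text
clock: 14.33
ee_pos: [0.5595, -0.1038, 0.1232]
tcp_rot: [3.14, -0.003, -0.119]
force: [1.1, -3.9, 5.6]
width: 0.0251
grasp_force: 39.9
```

{"api": "step_arm", "payload": {"commands": "-1 0 -0.03 0 0 0 0; -1 0 0 0 0 0 0; -1 0 0 0 0 0 0"}}

```text
clock: 14.58
ee_pos: [0.5595, -0.1035, 0.1232]
tcp_rot: [3.139, -0.003, -0.119]
force: [1.9, -6.8, 5.8]
width: 0.0252
grasp_force: 39.9
```

{"api": "step_arm", "payload": {"commands": "-1 0 0.06 0 0 0 0; -1 0 0 0 0 0 0; -1 0 0 0 0 0 0"}}

```text
clock: 14.83
ee_pos: [0.5594, -0.1041, 0.1231]
tcp_rot: [3.141, -0.003, -0.119]
force: [2.3, -2.5, 5.4]
width: 0.0252
grasp_force: 39.9
```

{"api": "step_arm", "payload": {"commands": "-1 0 0.04 0 0 0 0; -1 0 0 0 0 0 0; -1 0 0 0 0 0 0"}}

```text
clock: 15.08
ee_pos: [0.5593, -0.1047, 0.1231]
tcp_rot: [-3.141, -0.004, -0.119]
force: [1.8, 0.2, 6.2]
width: 0.0249
grasp_force: 39.9
```

{"api": "step_arm", "payload": {"commands": "-1 0 0.04 0 0 0 0; -1 0 0 0 0 0 0; -1 0 0 0 0 0 0"}}

```text
clock: 15.33
ee_pos: [0.5593, -0.1053, 0.1232]
tcp_rot: [-3.14, -0.004, -0.118]
force: [0.8, 1.7, 6.2]
width: 0.0252
grasp_force: 40.0
```

{"api": "step_arm", "payload": {"commands": "-1 0 0.04 0 0 0 0; -1 0 0 0 0 0 0; -1 0 0 0 0 0 0"}}

```text
clock: 15.58
ee_pos: [0.5592, -0.1058, 0.1232]
tcp_rot: [-3.139, -0.004, -0.118]
force: [1.6, 4.3, 8.7]
width: 0.0251
grasp_force: 40.1
```

The ball resists in both directions about y≈-0.105 (forces from -6.8 to +4.3 N within 2.5 mm), so the carriage is in the notch. I'll centre it there.

{"api": "step_arm", "payload": {"commands": "-1 0 -0.07 0 0 0 0; -1 0 0 0 0 0 0; -1 0 0 0 0 0 0; -1 0 0 0 0 0 0; -1 0 0 0 0 0 0; -1 0 0 0 0 0 0; -1 0 0 0 0 0 0; -1 0 0 0 0 0 0"}}

```text
clock: 16.25
ee_pos: [0.5594, -0.1047, 0.1232]
tcp_rot: [-3.141, -0.004, -0.118]
force: [0.8, 1.5, 5.9]
width: 0.0249
grasp_force: 40.0
```

```bash
python3 -c "
from h import *
st()
S=snapshot('scene')[:,:,::-1];D=snapshot('side')[:,:,::-1]
d=np.zeros((480,800,3),np.uint8);d[:,:400]=cv2.resize(S[150:330,200:350],(400,480));d[:,400:]=cv2.resize(D[130:310,240:390],(400,480))
cv2.imwrite('pics/c5.png',d)"
```

```text
t 16.25 trav mm 101.28 lat 0.84 F along 1.64 lat 0.65 z 5.92 w 0.02486128629874904 g 40.00219845212996
```

View pics/c5.png

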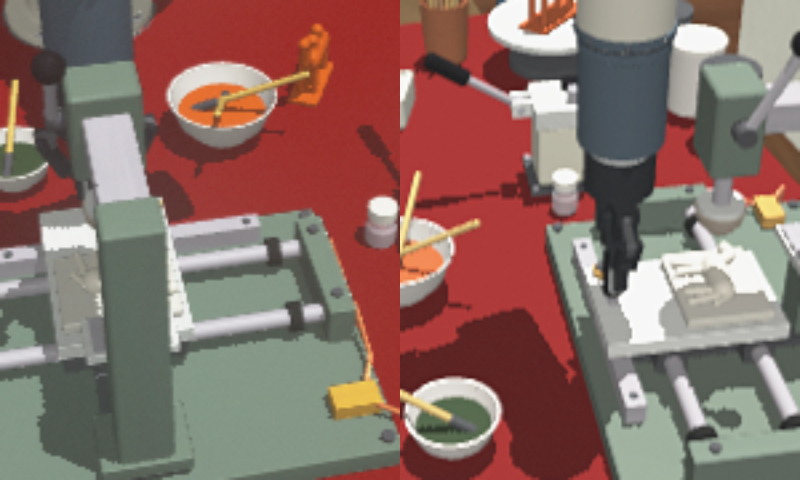

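The carriage is in the notch with the horse in line with the print head. The lever is up, the bystanders haven't been disturbed, and the knob is gripped with 40 N.

```bash
python3 -c "
from plant import arm
print(arm.finish_job())"
```

```text
the job is handed in; nothing more can be done
None
```

I made three full oil-pump strokes with the carriage at its loading end, then slid the carriage about 101 mm until I felt the ball seat in the notch, and handed the job in still gripping the knob at 40 N; the hand-in gave no pass/fail result.

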